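Shut the test bay and drop its latch

TASK

The board in the clear test bay is about to be powered up. By the red knob, lift the bay gate's latch bar over the striker, swing the gate fully shut without slamming it, and let the bar drop into its catch so that the gate is latched. Leave everything else on the bench as it lies.

Things in the scene. Friction and masses are not known exactly. Their poses are not given: they have to be found in the camera images.
- bay: Guard box fixed to the bench: aluminium frame, clear panels and roof, 220 deep (x) x 280 wide (y) x 180 mm high, dark base plate. Origin: centre of its underside; z up, its -x face is the gate side, which faces roughly the robot's right. Top of frame and gate at 180 mm; a 63 mm high green and amber beacon stands on the roof's back corner at (100, 130) mm.
- gate (a joint): Gate angle, rad: 0 fully shut against its stop, growing as the free end swings outwards, away from the bay (counter-clockwise seen from above), at most 1.5. The gate is a framed clear panel 240 mm wide, 16 mm thick, about 0.75 kg; it stays where it is left, about 1 N at the knob moves it.
- latch (a joint): Latch bar angle, rad: 0 level on its rest peg, growing as the free end is lifted, at most 0.8; it falls back to 0 by its own weight (0.17 kg) when let go. It clears the striker above about 0.13 (knob about 11 mm higher); 0.25 clears it amply. Lower, the bar butts on the outside of the striker and the gate stops at about 0.07 rad.
- gate_hinge (a point): Point on the gate's vertical hinge axis, 168 mm above the bench, at (-127, -134) mm in the bay's frame. Its frame turns with the gate: y runs along the gate to its free end, x points into the bay when the gate is shut, z is up.
- latch_pivot (a point): Pivot of the latch bar, outside on the gate's top rail: at (-8, 120, 0) mm from gate_hinge in the gate's frame. The bar turns about the gate's x axis. Flat black steel bar 6 mm thick, 20 mm high, 178 mm long, reaching 156 mm from the pivot, past the gate's free end.
- latch_knob (a point): Middle of the upright round red knob on the latch bar: 20 mm diameter, 40 mm tall with a 26 mm head; top 23 mm above this point, foot 22 mm below it. It lies 88 mm from the pivot along the bar and 50 mm above the bar's middle line, 218 mm above the bench when level. Its frame moves with the bar (y along the bar to its tip, z up the knob). Free space all round it.
- catch (a point): Middle of the floor of the catch, an open-topped black steel U on the fixed jamb beside the gate's free end, at (-136.5, 124, 154.5) mm in the bay's frame. Its slot is 14 mm wide between back plate and striker; the bar's underside lies 3.5 mm above this floor when latched.
- striker_top (a point): Top of the striker, the upright outer lip of the catch, 5 mm thick, 20 mm wide (y of the bay), 174 mm above the bench: 16 mm above the underside of the level bar. It has no ramp: the bar must be lifted over it.
- board: Bystander: blue circuit board 100 x 160 mm with yellow transformer, standing loose inside the bay. Origin: centre of its underside.
- multimeter: Bystander: yellow multimeter 185 x 88 x 38 mm lying on the bench. Origin: centre of its underside.
- screwdriver: Bystander: screwdriver with orange handle, 190 mm, lying. Origin: under its middle.
- solder_reel: Bystander: solder reel 64 mm diameter, 56 mm high, standing on end. Origin: centre of its underside.
- desolder_pump: Bystander: blue desoldering pump 200 mm, lying. Origin: under its middle.
- side_cutters: Bystander: side cutters with red handles, 150 mm, lying. Origin: under their middle.
- tip_cleaner: Bystander: round black pot with brass wool, 80 mm diameter, 60 mm high. Origin: centre of its underside.

How it is judged:
On the way, in this order (a step that is already met when the one before it is completed fails the run):
1. the latch bar is lifted clear of the striker while the gate is still ajar (value of joint latch above 0.11 rad and value of joint gate above 0.045 rad), for 0.05 s.
2. the gate is shut and the bar has dropped behind the striker (value of joint each of gate, latch below 0.04 rad), for 0.2 s.
At the end, for the whole second after the job is handed in: The gate is shut (within 0.04 rad, about 10 mm at its free end; the bar has some 6 mm of play in the catch), the latch bar lies level down in the catch behind the striker (within 0.04 rad), and gate and bar are at rest and let go (all of step 2 and velocity of joint gate between -0.1 and 0.1 rad/s and velocity of joint latch between -0.1 and 0.1 rad/s); the robot touches nothing.
It fails at once if the gate is slammed: it swings shut faster than 2 rad/s (about 0.4 m/s at the knob) (velocity of joint gate below -2 rad/s).
It fails at once if a bystander on the bench or the board in the bay is shifted by more than 30 mm (distance of any of board, multimeter, screwdriver, solder_reel, desolder_pump, side_cutters, tip_cleaner from where it was at the start of the episode above 0.03 m).
It also fails if it takes over 45 s, if anything falls off the work surface, if the arm or the gripper's body presses on something with over 40 N, if the wrist force passes 120 N, or if a joint passes its speed limit or range.

ROBOT

A 6-joint arm with a two-finger parallel gripper is mounted at the origin on the work surface. World frame = base frame: x ahead of the robot, y to its left, z up, the work surface at z = 0. Lengths are in m, angles in rad, forces in N, time in s.
With the tool pointing down it reaches from about 0.375 to 0.9 m from the base axis. Payload 3.1 kg.
Tool frame: the origin (TCP) lies on the centre line of the jaws, within the pads' length; the fingertips stand robot.tcp_to_tips ahead of it and the grasp point (between the pads) lies 3 mm ahead of it (robot.tcp_to_tips is the distance from the TCP to the fingertips, in m); z points along the fingers, y is the line along which they close (so a half turn about z gives the same grasp; the last joint's range is limited). The gripper opens to 87 mm and grips with 3 to 60 N. Pads are 19 mm wide; open, the fingers measure 117 mm over their backs; the gripper's body (75 mm by 190 mm) begins 51 mm behind the grasp point.
Start: joints at [-1.5, 0.527, 1.433, -0, 1.181, -0.178], TCP at [0.154, -0.606, 0.245] pointing down, gripper open.
Joint ranges: [-3.08, 3.08], [-0.75, 2.2], [0.22, 2.44], [-1.43, 4.57], [0, 2.65], [-2.85, 2.85]. Speed limits (rad/s): [2.79, 2.79, 3.14, 3.14, 3.14, 3.14].

INTERFACE

Orientations are given as a unit quaternion [x, y, z, w].
In Python, from rig import robot gives the robot as it stands. The module is installed in compiled form; this text tells all that it offers.
- The arm moves only by the shell command python3 -m jog 'ROWS' [FORCE]. ROWS is JSON, one flat list of numbers, 5 for each row, row after row: the finger opening in m, from 0 to 0.087, then the shift along the tool's x, y, z in m, then the turn about the tool's z in units of 10 degrees (1.0 is 10 degrees). In form: [claw, x, y, z, roll, claw, x, y, z, roll, ...]. A call has 1 to 20 rows; each row shifts and turns the commanded pose from where the row before left it, along the tool's axes as they then stand; what a row does not reach is not made up. A row lasts 1/8 s, in which the tool goes at most 62.5 mm and 10.7 degrees, less where a joint would pass 70% of its speed; a pose out of reach is approached as far as the arm can. A call with a gripper value outside its range is refused whole. The fingers move at their own pace and stop on an object; FORCE is the grip in N (left out, the last holds). Time passes only in rows, so rows that do not move let the fingers close. It gives the time, the measured TCP pose, the force, the opening and the grip force at its end, in the units of the state.
- robot.get_obs(): the state, without advancing time (a new reading comes with each control period).
- robot.camera(name): name is "side" or "top"; returns the picture (420x560x3 uint8, blue, green, red); there is no depth.
- robot.camera_model(name): a dict with "fx", "fy", "cx", "cy" (pixels), "R" (3x3) and "t" (3): a world point X has camera coordinates R X + t. Camera axes: x right, y down, z forward; pixel columns grow to the right and rows downward; lengths in m; the calibration is good to about 2 mm. A picture is of the moment at which its call begins. camera_model takes no time and is no camera call.
- robot.hand_in(): hands the job in; it is judged then, once.
Trained networks look in the newest picture that a camera, given by its name, has taken for a name from the list of things; names that differ only in an ending like _2 or _b are one class to them, and where a whole thing is asked for, a point or a joint stands for the part that bears it (a point fixed in the world has none). Each returns a list of dicts, best first, with "conf" (0 to 1); they miss things now and then, are a little off and sometimes report something else, mostly with a low value. They report only what shows in the picture. A call takes as long as a camera call.
- robot.look_for(camera, label): "extent" ([centre column, centre row, width, height] in pixels, round what is visible of it).
- robot.outline_of(camera, label): "region" (420x560 bool, what is visible of it) and "extent" ([centre column, centre row, width, height] in pixels, round what is visible of it).
The state is a dict: "time": time; "q": joint angles; "joint_velocities": joint speeds; "joint_torque": joint torques, N m; "position": TCP position; "tool_rot": TCP orientation; "ft_force": force on the tool from outside, world axes, zero at the start; "moment": the same for the moment, N m; "grip_width": finger opening in m; "grip_force": force on a finger pad.
Only numpy, scipy, OpenCV 4.12 (cv2) and the standard library are available. Lean on these libraries where they do the work, as an engineer would, in place of code of your own. Each camera call takes 0.05 s, during which the arm holds its last target. There are 200 camera calls.

## Working session

There is one attempt and no reset: what is moved stays moved. The work goes in short steps, Python scripts to look and compute and a shell command to move; the robot and the scene stay as the last step left them, time stands still between calls to the robot, and variables do not carry over. Pictures are saved under pics/ and viewed, at most 10 in all, crops included, and the job is handed in when it is done.

```bash
mkdir -p pics
cat > h.py <<'E'
import numpy as np, cv2
from rig import robot
def ray(cam,uv):
    m=robot.camera_model(cam);R=np.array(m["R"]);t=np.array(m["t"])
    d=R.T@np.array([(uv[0]-m["cx"])/m["fx"],(uv[1]-m["cy"])/m["fy"],1]);return -R.T@t,d/np.linalg.norm(d)
def tri(a,b):
    A=np.zeros((3,3));v=np.zeros(3)
    for o,d in(a,b):
        P=np.eye(3)-np.outer(d,d);A+=P;v+=P@o
    X=np.linalg.solve(A,v);return X,[np.linalg.norm((np.eye(3)-np.outer(d,d))@(X-o)) for o,d in(a,b)]
def proj(cam,X):
    m=robot.camera_model(cam);c=np.array(m["R"])@X+m["t"];return np.array([m["fx"]*c[0]/c[2]+m["cx"],m["fy"]*c[1]/c[2]+m["cy"]])
def atz(cam,uv,z):
    o,d=ray(cam,uv);return o+d*(z-o[2])/d[2]
E
python3 - <<'E'
from h import *
ims=[robot.camera(c) for c in("side","top")]
for c,i in zip(("side","top"),ims):
    cv2.imwrite(f"pics/{c}0.png",i)
    print(c,ray(c,(280,210)))
    for n in("latch_knob","gate","bay","catch","latch"):
        print(n,[(np.round(r["extent"]).tolist(),round(r["conf"],2)) for r in robot.look_for(c,n)[:3]])
o=robot.get_obs();print(o["tool_rot"],o["time"],robot.tcp_to_tips)
E
```

```text
side (array([0.03332249, 0.80577721, 0.9652332 ]), array([ 0.45164287, -0.60819057, -0.65278093]))
latch_knob [([309.0, 169.0, 33.0, 22.0], 0.73)]
gate [([287.0, 179.0, 78.0, 45.0], 0.62)]
bay [([267.0, 223.0, 119.0, 135.0], 0.81)]
catch []
latch [([304.0, 165.0, 46.0, 20.0], 0.76), ([374.0, 172.0, 19.0, 19.0], 0.29)]
top (array([0.51552593, 0.05254919, 1.36443143]), array([ 0.04336761, -0.02192302, -0.99881862]))
latch_knob [([333.0, 187.0, 40.0, 37.0], 0.68)]
gate [([318.0, 177.0, 70.0, 59.0], 0.89)]
bay [([278.0, 202.0, 143.0, 116.0], 0.72)]
catch [([313.0, 225.0, 8.0, 9.0], 0.42)]
latch [([333.0, 186.0, 42.0, 41.0], 0.79), ([315.0, 176.0, 70.0, 59.0], 0.28)]
[9.92269256e-01 1.24103681e-01 1.02532100e-05 2.73121831e-06] 0.6 0.022
```

View pics/side0.png

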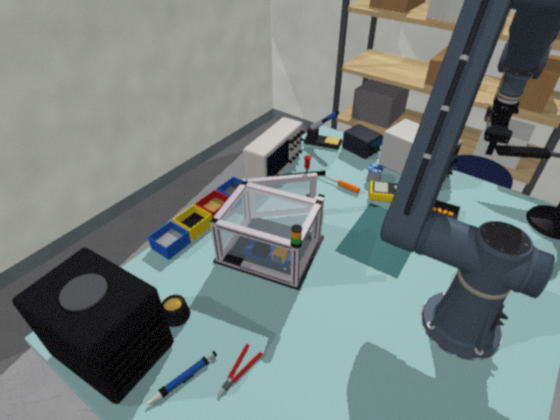

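View pics/top0.png

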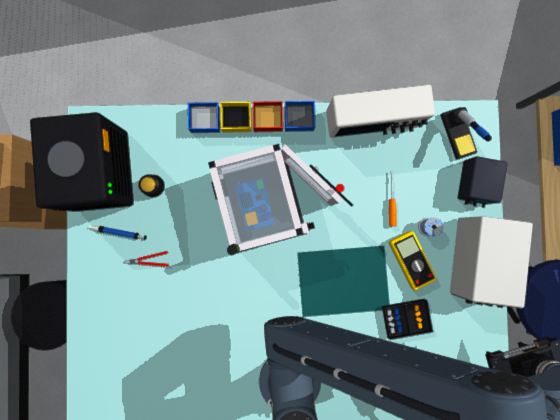

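The side view shows the red knob at about (308,160), on an open gate. In the top view the knob is at (340,188), the gate hinge near (285,150), the gate's free end near (335,203) and the catch near (310,226).

Run:
```python
from h import *
P={}
for c,(x0,x1,y0,y1) in{"side":(290,325,145,180),"top":(320,360,170,205)}.items():
    im=cv2.imread(f"pics/{c}0.png").astype(int)
    m=(im[...,2]>130)&(im[...,1]<70)&(im[...,0]<80)
    v,u=np.nonzero(m[y0:y1,x0:x1]);P[c]=(u.mean()+x0,v.mean()+y0);print(c,P[c],len(u),u.min()+x0,u.max()+x0,v.min()+y0,v.max()+y0)
K,e=tri(ray("side",P["side"]),ray("top",P["top"]));print("knob",K,e)
im=cv2.imread("pics/top0.png")[135:260,200:360]
cv2.imwrite("pics/topc.png",cv2.resize(im,None,fx=4.75,fy=4.75,interpolation=cv2.INTER_CUBIC))
for uv in((211,165),(290,147),(304,235),(233,248)):print(uv,atz("top",uv,.18))
```

```text
side (np.float64(307.0), np.float64(157.66666666666666)) 18 305 309 156 159
top (np.float64(339.468085106383), np.float64(187.63829787234042)) 47 336 343 184 191
knob [ 0.62468232 -0.14291659  0.23716466] [np.float64(0.0002949698802412055), np.float64(0.0002949698802413698)]
(211, 165) [0.70538928 0.22991279 0.18      ]
(290, 147) [ 0.75545981 -0.007231    0.18      ]
(304, 235) [ 0.49119265 -0.04331825  0.18      ]
(233, 248) [0.45693528 0.1680826  0.18      ]
```

View pics/topc.png

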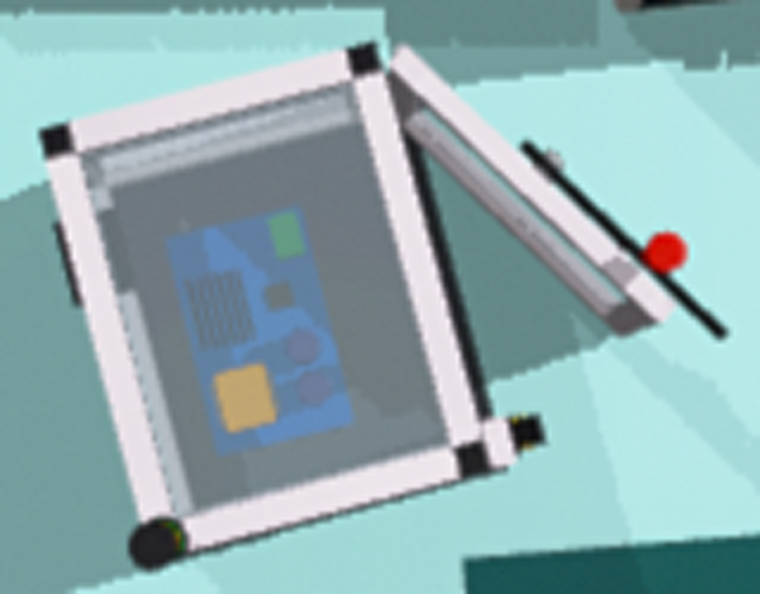

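```bash
cat >> h.py <<'E'
def bayfit():
    B=np.array([[.1,-.13],[-.1,-.13],[-.1,.13]]);px=[(57,140),(363,60),(473,458)]
    W=np.array([atz("top",(200+(u+.5)/4.75-.5,135+(v+.5)/4.75-.5),.18)[:2] for u,v in px])
    b=B-B.mean(0);w=W-W.mean(0)
    th=np.arctan2((b[:,0]*w[:,1]-b[:,1]*w[:,0]).sum(),(b*w).sum());R=np.array([[np.cos(th),-np.sin(th)],[np.sin(th),np.cos(th)]])
    t=W.mean(0)-R@B.mean(0);return th,R,t,W-(B@R.T+t)
def knob(g,l=0,p=None): # gate angle (CCW opens? sign below), latch
    th,R,t,_=bayfit() if p is None else p
    a=-g # provisional
    y=.12+.088*np.cos(l)-.05*np.sin(l);z=.168+.088*np.sin(l)+.05*np.cos(l)
    c,s=np.cos(a),np.sin(a);q=np.array([-.127,-.134])+np.array([[c,-s],[s,c]])@np.array([-.008,y])
    return np.r_[R@q+t,z]
E
python3 - <<'E'
from h import *
p=bayfit();print(p[0],p[2],p[3]*1000)
H=p[1]@np.array([-.127,-.134])+p[2];print("hinge",H,"catch",p[1]@np.array([-.1365,.124])+p[2], "catch seen",atz("top",(200+525/4.75,135+432/4.75),.172))
K=np.array([.6247,-.1429]);print("r",np.linalg.norm(K-H),"should",np.hypot(.008,.208))
for g in np.arange(-1,1.01,.1):
    k=knob(g,p=p);print(round(g,1),np.round(k[:2],3),round(np.linalg.norm(k[:2]-K)*1000)) if np.linalg.norm(k[:2]-K)<.06 or abs(g)<.01 else 0
E
```

```text
1.8148017103339504 [0.60551917 0.09971345] [[ 0.61398404 -0.08542512]
 [-0.35987837  0.60462427]
 [-0.25410567 -0.51919915]]
hinge [0.76623192 0.00884866] catch [ 0.51816949 -0.06270048] catch seen [ 0.51771827 -0.06414764  0.172     ]
r 0.20750648885628217 should 0.208153789300123
-0.8 [ 0.669 -0.175] 54
-0.7 [ 0.651 -0.164] 34
-0.6 [ 0.634 -0.152] 13
-0.5 [ 0.619 -0.138] 8
-0.4 [ 0.605 -0.122] 29
-0.3 [ 0.592 -0.106] 49
-0.0 [ 0.566 -0.049] 110
```

Bay fit residuals are below 1 mm and the knob radius agrees (207.5 against 208 mm), so the gate is open about 0.54 rad. The triangulated knob height of 237 mm fits its head, which tops out at 241 mm. I'll move above the knob with the jaws across the gate.

```bash
python3 -m jog '[0.087,0,0,-0.038,0, 0.087,0,0,-0.038,0, 0.087,0.048,-0.028,0,0, 0.087,0.048,-0.028,0,0, 0.087,0.048,-0.028,0,0, 0.087,0.048,-0.028,0,0, 0.087,0.048,-0.028,0,0, 0.087,0.048,-0.028,0,0, 0.087,0.048,-0.028,0,0, 0.087,0.048,-0.028,0,0, 0.087,0.048,-0.028,0,0, 0.087,0.048,-0.028,0,0, 0.087,0.048,-0.028,0,0, 0.087,0.042,-0.024,0,0, 0.087,0,0,0,-1.0, 0.087,0,0,0,-1.0, 0.087,0,0,0,-1.1, 0.087,0,0,0,0]' 15
python3 - <<'E'
from h import *
for c in("side","top"):cv2.imwrite(f"pics/{c}1.png",robot.camera(c))
a,b=cv2.imread("pics/side1.png")[60:310,190:420],cv2.imread("pics/top1.png")[100:350,200:430]
cv2.imwrite("pics/c1.png",cv2.resize(np.hstack([a,b]),None,fx=1.7,fy=1.7))
o=robot.get_obs();P=o["position"];q=o["tool_rot"]
from scipy.spatial.transform import Rotation as Ro
R=Ro.from_quat(q).as_matrix();print(o["time"],P,R.round(3))
for X in([.6247,-.1429,.222],):print(R.T@(np.array(X)-P))
E
```

```text
time: 2.85
position: [0.6246, -0.1435, 0.3205]
tool_rot: [0.924, 0.382, -0.0, -0.0]
ft_force: [-0.4, -0.4, 0.6]
grip_width: 0.0869
grip_force: 0.0
2.95 [ 0.62457776 -0.14362419  0.32056356] [[ 0.709  0.705  0.   ]
 [ 0.705 -0.709 -0.   ]
 [-0.     0.    -1.   ]]
[ 0.00059854 -0.0004299   0.09856354]
```

View pics/c1.png

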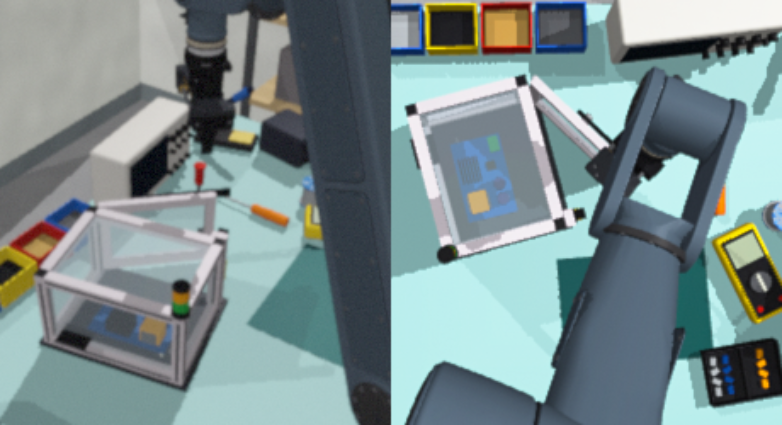

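The side crop shows the gripper straight above the knob, which is at about (200,175). I'll descend 98 mm and close.

```bash
python3 -m jog '[0.087,0,0,0.03,0, 0.087,0,0,0.03,0, 0.087,0,0,0.025,0, 0.087,0,0,0.013,0, 0.087,0,0,0,0, 0.01,0,0,0,0, 0.01,0,0,0,0, 0.01,0,0,0,0, 0.01,0,0,0,0, 0.01,0,0,0,0, 0.01,0,0,0,0]' 15
```

```text
time: 4.32
position: [0.6246, -0.1436, 0.2225]
tool_rot: [0.924, 0.383, -0.0, -0.0]
ft_force: [0.2, 0.8, 0.6]
grip_width: 0.035
grip_force: 0.0
```

```bash
python3 -m jog '[0.01,0,0,0,0, 0.01,0,0,0,0, 0.01,0,0,0,0, 0.01,0,0,0,0]' 15
python3 -m jog '[0.01,0.003,0,-0.005,0, 0.01,0.003,0,-0.005,0, 0.01,0.004,0,-0.005,0, 0.01,0.004,0,-0.005,0, 0.01,0,0,0,0]'
python3 - <<'E'
from h import *
from scipy.spatial.transform import Rotation as Ro
for c in("side",):
    im=robot.camera(c);cv2.imwrite("pics/side2.png",im);cv2.imwrite("pics/c2.png",cv2.resize(im[130:260,200:360],None,fx=4.5,fy=4.5,interpolation=cv2.INTER_CUBIC))
o=robot.get_obs();print(o["position"],o["ft_force"],o["grip_width"],o["grip_force"])
E
```

```text
time: 4.82
position: [0.6247, -0.1437, 0.2225]
tool_rot: [0.924, 0.383, 0.0, 0.0]
ft_force: [-0.6, -1.1, -0.3]
grip_width: 0.0248
grip_force: 15.0
time: 5.45
position: [0.6352, -0.1306, 0.2407]
tool_rot: [0.924, 0.383, 0.001, -0.002]
ft_force: [5.4, 4.7, -10.9]
grip_width: 0.0246
grip_force: 15.0
[ 0.63506723 -0.13075624  0.24050748] [  6.45914017   5.13903763 -10.49466166] 0.0246114758125744 14.999672323465347
```

View pics/c2.png

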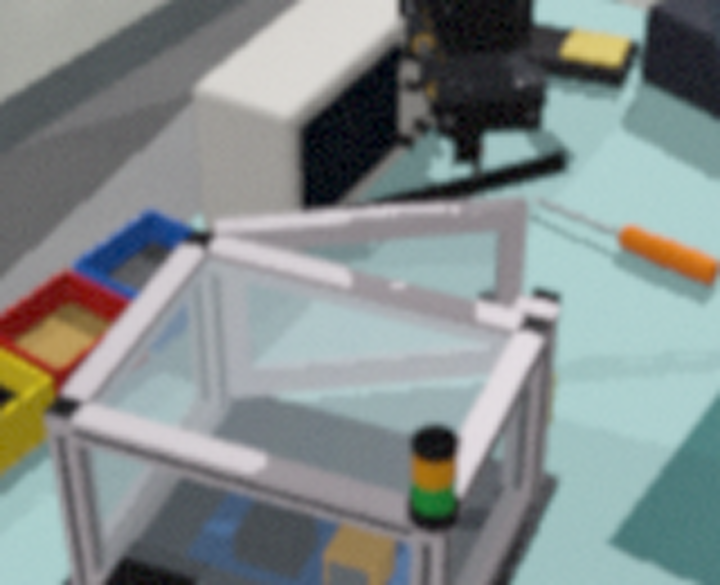

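The side crop shows the bar tilted well up with its tip at about (560,155), and the knob held in the jaws. I'll swing the gate along its arc at about 0.5 rad/s.

```bash
python3 -m jog '[0.01,0,-0.0065,0,0.19, 0.01,0,-0.013,0,0.39, 0.01,0,-0.013,0,0.39, 0.01,0,-0.013,0,0.39, 0.01,0,-0.013,0,0.39, 0.01,0,-0.013,0,0.39, 0.01,0,-0.013,0,0.39, 0.01,0,0,0,0]'
python3 - <<'E'
from h import *
o=robot.get_obs();P=o["position"];th,R,t,_=bayfit();H=R@np.array([-.127,-.134])+t
b=R.T@(P[:2]-H);print(b,"gate",np.arctan2(-b[0],b[1])-np.arctan2(.008,b[1]))
E
```

```text
time: 6.5
position: [0.5888, -0.0617, 0.2408]
tool_rot: [0.985, 0.171, 0.002, -0.002]
ft_force: [8.7, 3.4, -13.8]
grip_width: 0.0247
grip_force: 15.0
[-0.02556197  0.18925742] gate 0.09200683089013208
```

```bash
python3 -m jog '[0.01,0,-0.007,0,0.2, 0.01,0,-0.006,0,0.18, 0.01,0,-0.005,0,0.15, 0.01,0,-0.003,0,0, 0.01,0,0,0,0]'
python3 - <<'E'
from h import *
im=robot.camera("side");cv2.imwrite("pics/c3.png",cv2.resize(im[130:260,200:360],None,fx=4.5,fy=4.5,interpolation=cv2.INTER_CUBIC))
o=robot.get_obs();P=o["position"];th,R,t,_=bayfit();H=R@np.array([-.127,-.134])+t
b=R.T@(P[:2]-H);print(b,"gate",np.arctan2(-b[0],b[1])-np.arctan2(.008,b[1]),"F bay",R.T@o["ft_force"][:2])
E
```

```text
time: 7.12
position: [0.5845, -0.0455, 0.2418]
tool_rot: [0.992, 0.126, 0.003, 0.002]
ft_force: [9.8, -3.1, -13.5]
grip_width: 0.0248
grip_force: 15.0
[-0.00890168  0.18948872] gate 0.004749059698346554 F bay [-5.65598749 -8.83356455]
```

View pics/c3.png

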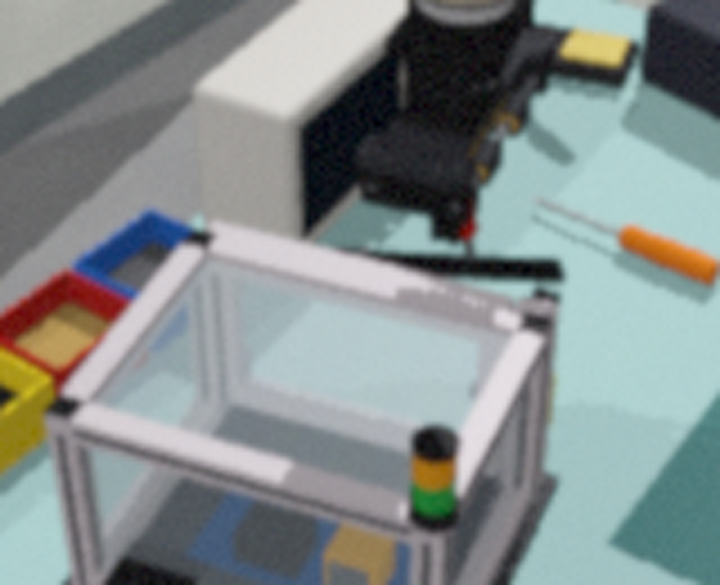

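The gate is shut and held against its stop with about 6 N, and the bar is raised over the catch with its tip at about (560,270). I'll lower it, then release.

```bash
python3 -m jog '[0.01,-0.004,0,0.005,0, 0.01,-0.004,0,0.005,0, 0.01,-0.003,0,0.005,0, 0.01,-0.003,0,0.004,0, 0.01,0,0,0,0]'
python3 -m jog '[0.04,0,0,0,0, 0.06,0,0,0,0, 0.06,0,0,0,0, 0.06,0,0,0,0, 0.06,0,0,0,0]'
python3 - <<'E'
from h import *
im=robot.camera("side");cv2.imwrite("pics/c4.png",cv2.resize(im[130:260,200:360],None,fx=4.5,fy=4.5,interpolation=cv2.INTER_CUBIC))
E
```

```text
time: 7.8
position: [0.5675, -0.0497, 0.2242]
tool_rot: [0.992, 0.126, -0.0, 0.002]
ft_force: [-0.9, -6.0, 0.6]
grip_width: 0.0246
grip_force: 15.0
time: 8.43
position: [0.5674, -0.0476, 0.2235]
tool_rot: [0.992, 0.125, -0.0, -0.0]
ft_force: [0.2, -0.6, -0.6]
grip_width: 0.0588
grip_force: 0.0
```

View pics/c4.png

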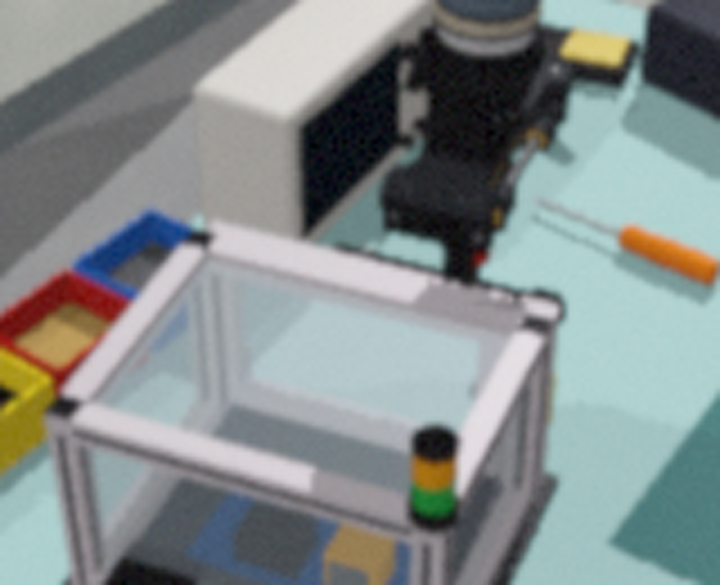

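The bar now lies along the gate's top and into the catch at about (550,305), and the jaws are open. I'll withdraw straight up, then clear the view.

```bash
python3 -m jog '[0.06,0,0,-0.015,0, 0.06,0,0,-0.03,0, 0.06,0,0,-0.04,0, 0.06,0,0,-0.03,0, 0.06,-0.02,0.05,0,0, 0.06,-0.02,0.05,0,0, 0.06,-0.02,0.05,0,0, 0.06,0,0.05,0,0, 0.06,0,0.05,0,0, 0.06,0,0,0,0]'
python3 - <<'E'
from h import *
A=robot.camera("side");B=robot.camera("top")
cv2.imwrite("pics/c5.png",np.hstack([cv2.resize(i,(400,520),interpolation=cv2.INTER_CUBIC) for i in(A[130:260,230:330],B[135:265,250:350])]))
P={}
for c,im,(x0,x1,y0,y1) in(("side",A,(270,340,145,215)),("top",B,(290,350,170,225))):
    im=im.astype(int);m=(im[...,2]>130)&(im[...,1]<70)&(im[...,0]<80);v,u=np.nonzero(m[y0:y1,x0:x1]);P[c]=(u.mean()+x0,v.mean()+y0);print(c,P[c],len(u))
print(tri(ray("side",P["side"]),ray("top",P["top"])),"expected",[.566,-.049,.237])
E
```

```text
time: 9.72
position: [0.5718, -0.3089, 0.339]
tool_rot: [0.992, 0.123, 0.001, 0.001]
ft_force: [-0.1, 0.3, 1.4]
grip_width: 0.0597
grip_force: 0.0
side (np.float64(305.9047619047619), np.float64(177.95238095238096)) 21
top (np.float64(306.80434782608694), np.float64(209.0)) 46
(array([ 0.56592635, -0.04866997,  0.23373227]), [np.float64(9.429956510967925e-05), np.float64(9.429956510956622e-05)]) expected [0.566, -0.049, 0.237]
```

View pics/c5.png

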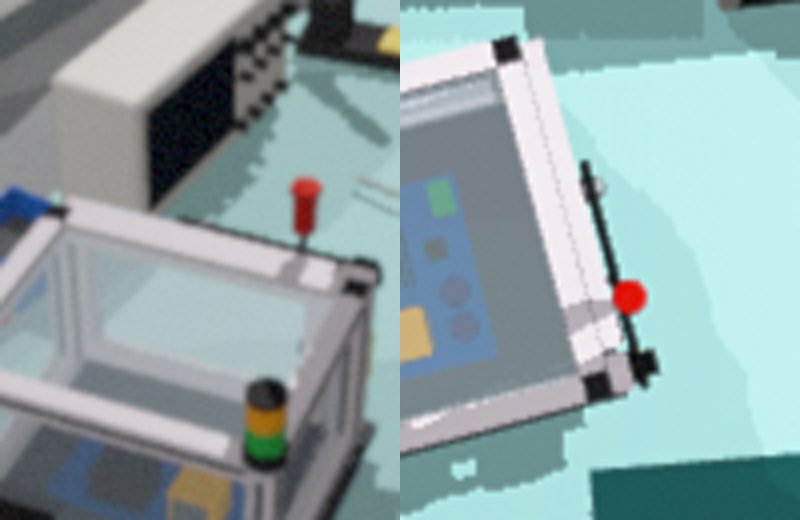

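The gate is flush with the frame and the knob is upright. The bar lies in the catch at about (645,365) in the crop, and the measured knob position matches the latched one within about 3 mm.

```bash
python3 -c "
from rig import robot
print(robot.hand_in())"
```

```text
the job is handed in; nothing more can be done
None
```

The gate is shut and latched: the bar is down in its catch, the arm is clear of everything, and the job was handed in at about 9.7 s of the 45 s allowed. The hand-in returned no verdict.

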